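Take the wire-guide carriage off the coil winder

ROBOT

A 6-joint arm with a two-finger parallel gripper is mounted at the origin on the work surface. World frame = base frame: x ahead of the robot, y to its left, z up, the work surface at z = 0. Lengths are in m, angles in degrees, forces in N, time in s.
With the tool pointing down it reaches from about 0.25 to 0.725 m from the base axis. Payload 9.7 kg.
Tool frame: the origin (TCP) lies at the very end of the fingers, on their centre line; the grasp point (between the pads) lies grasp_offset behind it (grasp_offset is the distance from the TCP to the grasp point, in m); z points along the fingers, y is the line along which they close (so a half turn about z gives the same grasp; the last joint's range is limited). The gripper opens to 85 mm and grips with 20 to 120 N. Pads are 22 mm wide; open, the fingers measure 114 mm over their backs; the gripper's body (76 mm by 85 mm) begins 54 mm behind the grasp point. The pads swing forward as they close: fully open they stand 13 mm farther back than shut.
Start: joints at [76.433, 4.979, 10.078, 95.1, 0, 90], TCP at [0.129, 0.535, 0.231] pointing down, gripper open.
Joint ranges: [-179.16, 179.16], [-48.56, 103.87], [-65.8, 70.77], [-126.05, 130.52], [-82.76, 87.17], [-180, 180]. Speed limits (degrees/s): [127.2, 127.2, 147.25, 180, 180, 180].

INTERFACE

Orientations are given as [roll, pitch, yaw] about the fixed x, y, z axes, in that order (R = Rz(yaw) Ry(pitch) Rx(roll)).
In Python, from workcell import get_obs, camera, calibration, job_done, recognise, cut_out, mark_of, grasp_offset gives the robot as it stands.
- The arm moves only by the tool servo_tool, never from a script. Its argument "moves" is a list of rows, each a list of 3 entries, a list of its own where there are three numbers: the turn, a rotation vector about the tool's x, y, z in degrees, then the shift along the tool's x, y, z in m, then the opening in per cent of the stroke, from 0 (shut) to 100 (fully open). In form: [[[ax, ay, az], [x, y, z], claw], ...]. A call has 1 to 12 rows; each row shifts and turns the commanded pose from where the row before left it, along the tool's axes as they then stand; what a row does not reach is not made up. A row lasts 1/10 s, in which the tool goes at most 50 mm and 8.59 degrees, less where a joint would pass 70% of its speed; a pose out of reach is approached as far as the arm can. A call is refused whole if a number of a shift passes 0.05 or a number of a turn 8.59, either way. A call with a gripper value outside its range is refused whole. The fingers move at their own pace and stop on an object; "force" is the grip in N (left out, the last holds). Time passes only in rows, so rows that do not move let the fingers close. It gives the time, the measured TCP pose, the force, the opening and the grip force at its end, in the units of the state.
- get_obs(): the state, without advancing time (a new reading comes with each control period).
- camera(name): name is "scene" or "top" or "wrist"; returns (picture, depth): 420x560x3 uint8, red, green, blue; 420x560 float32, m along the optical axis (not along the pixel's ray), 0 where there is no reading.
- calibration(name): a dict with "camera_matrix" (3x3 intrinsics, pixels), "R" (3x3) and "t" (3): a world point X has camera coordinates R X + t. Camera axes: x right, y down, z forward; pixel columns grow to the right and rows downward; lengths in m; the calibration is good to about 2 mm. A picture is of the moment at which its call begins: read the wrist's pose just before it. calibration takes no time and is no camera call; for the wrist camera it gives the pose at the moment of the call.
- job_done(): hands the job in; it is judged then, once.
Trained networks look in the newest picture that a camera, given by its name, has taken for a name from the list of things; names that differ only in an ending like _2 or _b are one class to them, and where a whole thing is asked for, a point or a joint stands for the part that bears it (a point fixed in the world has none). Each returns a list of dicts, best first, with "score" (0 to 1); they miss things now and then, are a little off and sometimes report something else, mostly with a low value. They report only what shows in the picture. A call takes as long as a camera call. They do not tell look-alikes from the thing itself.
- recognise(name, camera): "xyz" ([x, y, z] in m, in the coordinates of the camera as it stood for that picture, good to about 4 mm: the middle of the surface that is visible of it).
- cut_out(name, camera): "mask" (420x560 bool, what is visible of it).
- mark_of(name, camera): "xyz" ([x, y, z] in m, in the coordinates of the camera as it stood for that picture, good to about 4 mm: a listed point, or the origin of a listed thing).
The state is a dict: "time": time; "q": joint angles; "qd": joint speeds; "joint_efforts": joint torques, N m; "ee_pos": TCP position; "tcp_rot": TCP orientation; "wrist_force": force on the tool from outside, world axes, zero at the start; "torque": the same for the moment, N m; "opening": finger opening in m; "grasp_force": force on a finger pad.
Only numpy, scipy, OpenCV 4.12 (cv2) and the standard library are available. Lean on these libraries where they do the work, as an engineer would, in place of code of your own. Each camera call takes 0.05 s, during which the arm holds its last target. There are 200 camera calls.

TASK

Take the wire-guide carriage off the coil winder for servicing: lift the run-off stop lever out of its notch, swing it across the gate and let it down fully home in the notch at the other end, then slide the carriage along the bed to its open end and lift it off there. Set the carriage down gently, standing upright, on a clear part of the cork mat, well in from the edges, and leave the lever in its open notch and the other parts on the bench, mat and tray where they are.

Things in the scene. Friction and masses are not known exactly. Their poses are not given: they have to be found in the camera images.
- winder: Bench coil winder, fixed to the bench. Its x axis runs along its T-slot bed to the open end, y across the bed to the winding spindle, z up; origin on the bench top under the bed's centre line, level with the stop pivot. The bed is 76 mm wide (y -38 to +38) and runs from x -250 (closed end) to x +90 mm (open end).
- bed_axis (a point): Point on the bed's centre line, at the height of the bed's top (46 mm). T-slot along winder x: floor 30 mm above the bench; slot 50 mm wide up to 40 mm; above it two 6 mm thick lips, 30 mm apart, top at 46 mm, keep the carriage's shoe captive. The lips end at winder x +18 mm; from there to the open end there are only the floor and the low side walls (top 40 mm).
- runout_middle (a point): Middle of the bed's run-out beyond the lips, on the slot floor (winder x +53, z 30 mm). The carriage is free of the lips and lifts straight up when its centre is within 6 mm of this point along the bed. The bed's open end is 37 mm farther.
- spindle (a point): Middle of the wound bobbin (52 mm across, 58 mm long) on the spindle, which runs along winder x at y +105, 85 mm above the bench. The spindle ends in a tail stock 111 mm tall at winder x -16 to +18, y +88 to +122. Head stock box, 144 mm tall, at winder x -380 to -250, y +20 to +170.
- stop_pivot (a point): Upright pivot of the run-off stop, at the height of the lever's hinge pin: 70 mm above the bench, winder x 0, y -54. The head turning on it carries a stop tongue 12 mm wide, 56 mm long, 50 to 60 mm above the bench. Stop closed: the tongue lies across the bed (along winder +y) and bars the carriage. Lever in the open notch: it lies clear beside the run-out.
- stop_swing (a joint): Swing of lever and tongue about the upright pivot, rad, growing clockwise from above: 0 in the closed notch, 1.309 in the open notch, play about 0.03 each way; an end post stops the lever just beyond each notch. At swing s the lever points from the pivot along (cos a, sin a) in the winder frame, a = -0.916 - s. Light friction (0.06 N m); it stays where it is left.
- stop_lever (a joint): Lift of the lever about its hinge pin, rad: 0 when down in a notch. It must be lifted 0.19 or more to pass over the plate between the notches (greatest lift 0.34, under the strap). Its weight and a light spring push it down, 2 to 3.5 N at the knob.
- gate_middle (a point): The gate: upright notched steel quadrant plate, 7 mm thick, on an arc of 80 mm radius about the pivot; this point is the middle of its top edge, 80 mm above the bench. A notch at each end, 17 mm wide and 14 mm deep, with an end post beyond; a strap from post to post over it, top 108 mm above the bench. The lever, a bar 12 mm wide and 8 high, runs through it.
- lever_knob (a point): Centre of the lever's black knob: upright round grip 24 mm across, 41 mm tall, 115 mm from the pivot, 96 mm above the bench when down. Lifted by t, its centre lies 115 cos t - 26 sin t from the pivot axis and 70 + 115 sin t + 26 cos t above the bench (mm), and it leans inwards by t.
- carriage: Wire-guide carriage, loose, captive in the T-slot, 0.3 to 0.6 kg. Origin under its middle, x along the bed. Shoe 50 (x) x 46 x 8 mm, neck 26 wide, saddle 60 x 60 at 17.5 to 31.5 mm, post 22 (x) x 30 mm to 97 mm. Pulley on the post's +y side (26 mm across, height 52, to y +54), nut on its -y side (to y -31, height 50). 2 mm play in the slot; slides on its floor.
- carriage_post (a point): Point to grip the carriage: centre of its post, 78 mm above its underside (post faces 11 mm either way along the carriage's x, 15 mm along its y; the post's top is 19 mm higher).
- mat: Flat cork mat fixed on the bench, 130 (x) x 240 (y) x 4 mm; origin under its centre, top at 4 mm. It lies either to the left or to the right in front of the winder; the parts tray lies at the other of these two places. A leg leveller and a plunger lie side by side somewhere along it; one end of it is always clear.
- tray: Sheet-steel parts tray, 130 (x) x 240 (y) x 22 mm with a 3 mm rim, fixed; origin under its centre.
- leveller_mat: Cast iron leg leveller, loose: round foot 50 mm across with a 10 mm threaded stem, standing upright, 84 mm tall; origin under the middle of its foot. It stands on the mat beside the plunger; where along the mat's length varies.
- plunger: Flipper coil plunger, loose, lying on the mat beside the leveller: steel rod with a white link end, 44 mm long along its x, 13 mm high; origin under its middle.
- leveller_bench: Cast iron leg leveller, loose: round foot 50 mm across with a 10 mm threaded stem, standing upright, 84 mm tall; origin under the middle of its foot. It stands on the bench in front of the bed.
- target_tray: Red plastic drop target, loose, lying flat, 82 x 27 x 10 mm, long side along its x; origin on its underside near the middle. In the tray.
- target_bench: Red plastic drop target, loose, lying flat, 82 x 27 x 10 mm, long side along its x; origin on its underside near the middle. On the bench in front of the winder.
- coil_stop: White nylon coil stop, loose, an angle bracket with a plug, 35 x 28 x 34 mm, in the tray; origin under its foot.
- spare_bobbin: Empty white nylon coil bobbin, loose, standing upright on the bench beyond the bed's open end: 44 mm across, 50 mm tall; origin under it.
- screwdriver: Screwdriver, loose, lying on the bench beyond the tail stock, 190 mm long, under 35 mm high; origin under its middle.
Things that resemble listed ones, but are neither listed nor needed, are in the scene too. Leave any green or red look-alike of the carriage alone.

How it is judged:
By the outcome, as a careful person would: the job done as asked, in the order asked, and still so for the second after the job is handed in, with the robot touching nothing.
It also fails if it takes over 59 s, if anything falls off the work surface, if the arm or the gripper's body presses on something with over 40 N, if the wrist force passes 120 N, or if a joint passes its speed limit or range.

## Working session

There is one attempt and no reset: what is moved stays moved. The work goes in short steps, Python scripts to look and compute and a tool call to move; the robot and the scene stay as the last step left them, time stands still between calls to the robot, and variables do not carry over. Pictures are saved under pics/ and viewed, at most 10 in all, crops included, and the job is handed in when it is done.

Besides the shell and the picture viewer there is one more tool, called after "Call:" as a command line: name --argument value ..., lists and objects as JSON in quotes. servo_tool: Moves the arm, as the interface text tells. Its arguments: {"type":"object","properties":{"moves":{"type":"array"},"force":{"type":"number"}},"required":["moves"]}

```bash
mkdir -p pics; ls
cat > h.py <<'E'
import numpy as np, cv2
from workcell import *
def w(cam,p):
    c=calibration(cam); return np.array(c["R"]).T@(np.array(p)-np.array(c["t"]))
def pix(cam,X):
    c=calibration(cam); p=np.array(c["R"])@np.array(X)+np.array(c["t"]); q=np.array(c["camera_matrix"])@p; return (q[:2]/q[2]).round().astype(int)
def look(cam,fn=None):
    im,d=camera(cam)
    if fn: cv2.imwrite("pics/"+fn,cv2.cvtColor(im,cv2.COLOR_RGB2BGR))
    return im,d
def marks(cam,names,n=3):
    for k in names:
        for r in mark_of(k,cam)[:n]:
            X=w(cam,r["xyz"]); print(cam,k,X.round(3),pix(cam,X),round(r["score"],2))
E
python3 - <<'E'
from h import *
print(grasp_offset, get_obs())
for c in("top","scene"):
    look(c,c+"1.png")
    marks(c,["carriage","carriage_post","stop_pivot","lever_knob","gate_middle","winder","runout_middle","bed_axis","spindle","mat","tray"],3)
    if c=="top": marks(c,["leveller_mat","plunger","target_bench","spare_bobbin"],2)
E
```

```text
pics
0.0187 {'time': 0.0, 'q': array([7.64325240e+01, 5.01064867e+00, 1.00356012e+01, 9.51014204e+01,
       1.05607183e-03, 8.99995756e+01]), 'qd': array([ 0.02808324,  0.05743469, -0.06145146,  0.01403523, -0.0303178 ,
       -0.01340292]), 'joint_efforts': array([ 2.56530820e-04, -5.20391142e+01,  4.64804471e+01,  1.62470917e-02,
        1.49394396e-05, -2.96228876e-06]), 'ee_pos': array([0.12896399, 0.53442276, 0.23059769]), 'tcp_rot': array([-1.79923532e+02, -1.05663733e-03,  1.66432947e+02]), 'wrist_force': array([-0.36541891, -0.43824983,  0.08065691]), 'torque': array([-0.01610661,  0.01553044,  0.00895018]), 'grasp_force': 0.0, 'opening': 0.08575680637012446}
top carriage [0.613 0.049 0.032] [252 191] 0.71
top carriage [ 0.807 -0.143  0.003] [322 125] 0.71
top carriage [0.594 0.358 0.   ] [139 198] 0.56
top carriage_post [ 0.812 -0.143  0.079] [324 115] 0.94
top carriage_post [0.591 0.353 0.08 ] [133 195] 0.76
top carriage_post [0.609 0.047 0.11 ] [251 188] 0.59
top stop_pivot [0.547 0.017 0.07 ] [262 214] 0.9
top lever_knob [ 0.442 -0.031  0.096] [280 255] 0.51
top lever_kn
[... 999 characters left out ...]
.028] [297 232] 0.6
scene carriage_post [0.59  0.356 0.076] [414 239] 0.88
scene carriage_post [0.613 0.05  0.109] [300 217] 0.69
scene carriage_post [ 0.807 -0.146  0.076] [208 270] 0.69
scene stop_pivot [0.549 0.015 0.07 ] [292 204] 0.8
scene lever_knob [ 0.444 -0.036  0.101] [283 167] 0.72
scene gate_middle [0.467 0.034 0.08 ] [305 182] 0.96
scene winder [ 0.599  0.004 -0.003] [284 232] 0.6
scene runout_middle [ 0.584 -0.045  0.033] [269 218] 0.83
scene bed_axis [0.627 0.119 0.046] [323 239] 0.59
scene bed_axis [0.416 0.346 0.003] [407 204] 0.42
scene spindle [0.734 0.116 0.086] [316 265] 0.86
scene mat [ 0.472 -0.332  0.003] [192 178] 0.74
scene tray [ 0.421  0.285 -0.002] [386 202] 0.62
```

View pictures.

View pics/top1.png

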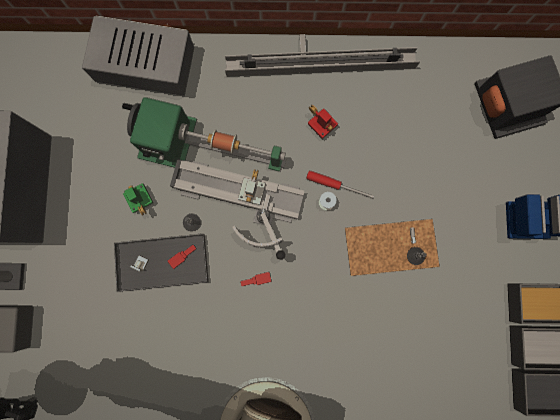

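View pics/scene1.png

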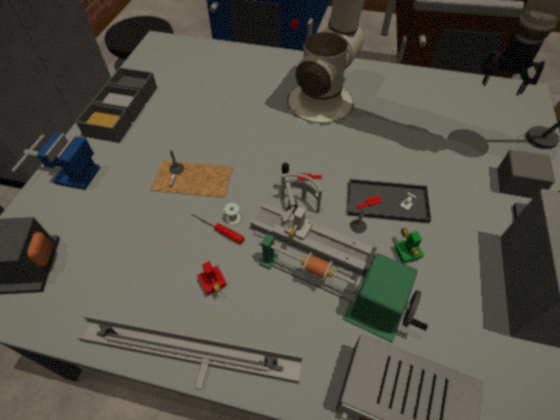

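The pictures show three carriage-shaped things: the green one at top (137,198) beside the bed, the red one at (322,122) by the rail, and the cream/white one at (253,188) in the bed slot. Only the one in the slot fits the description. The knob is at (280,255), lever closed. The mat is on the right at (391,247), and its left end, near (365,248), is clear.

Call:
servo_tool --moves '[[[0,0,0],[-0.031,-0.034,0],100],[[0,0,0],[-0.031,-0.034,0],100],[[0,0,0],[-0.031,-0.034,0],100],[[0,0,0],[-0.031,-0.034,0],100],[[0,0,0],[-0.031,-0.034,0],100],[[0,0,0],[-0.031,-0.034,0],100],[[0,0,0],[-0.031,-0.034,0],100],[[0,0,0],[-0.031,-0.034,0],100],[[0,0,0],[-0.031,-0.034,0],100],[[0,0,0],[-0.031,-0.034,0],100],[[0,0,0],[-0.031,-0.034,0],100],[[0,0,0],[-0.031,-0.034,0],100]]'

```text
time: 2.6
ee_pos: [0.3955, 0.0488, 0.2316]
tcp_rot: [180.0, 0.1, 166.4]
wrist_force: [1.3, -0.1, 1.2]
opening: 0.0852
grasp_force: 0.0
```

Call:
servo_tool --moves '[[[0,0,8.5],[-0.031,-0.034,0],100],[[0,0,8.5],[-0.03,-0.03,0],100],[[0,0,8.5],[0,0,0],100],[[0,0,8.5],[0,0,0],100],[[0,0,8.5],[0,0,0],100],[[0,0,8.5],[0,0,0],100],[[0,0,8.5],[0,0,0],100],[[0,0,8.5],[0,0,0],100],[[0,0,8.5],[0,0,0],100],[[0,0,8.5],[0,0,0],100],[[0,0,8.5],[0,0,0],100],[[0,0,8.5],[0,0,0],100]]'

```text
time: 3.8
ee_pos: [0.4336, -0.0286, 0.2314]
tcp_rot: [180.0, -0.0, 64.1]
wrist_force: [-0.2, 0.5, 0.4]
opening: 0.0853
grasp_force: 0.0
```

Call:
servo_tool --moves '[[[0,0,8],[0,0,0],100],[[0,0,8],[0,0,0],100],[[0,0,8],[0,0,0],100],[[0,0,8],[0,0,0],100],[[0,0,7.5],[0,0,0],100],[[0,0,0],[0,0,0],100],[[0,0,0],[0,0,0],100]]'

```text
time: 4.5
ee_pos: [0.4336, -0.0286, 0.2313]
tcp_rot: [180.0, -0.0, 25.2]
wrist_force: [0.0, 0.6, -0.6]
opening: 0.0853
grasp_force: 0.0
```

Run:
```python
from h import *
o=get_obs();print(o["time"],o["q"].round(1),o["ee_pos"].round(4),o["tcp_rot"].round(2))
look("wrist","w1.png")
marks("wrist",["carriage","carriage_post","stop_pivot","lever_knob","gate_middle","winder","runout_middle","bed_axis"],2)
```

```text
4.5 [ -3.8 -10.7  -5.   95.7  -0.  151.1] [ 0.4336 -0.0286  0.2313] [ 1.7999e+02 -1.0000e-02  2.5150e+01]
wrist carriage [0.553 0.012 0.068] [294  68] 0.67
wrist carriage [0.607 0.043 0.031] [288  10] 0.66
wrist stop_pivot [0.552 0.016 0.067] [289  68] 0.85
wrist lever_knob [ 0.445 -0.031  0.093] [286 191] 0.92
wrist gate_middle [0.468 0.033 0.076] [237 141] 0.63
wrist gate_middle [ 0.5   -0.387  0.003] [536 250] 0.57
wrist winder [ 0.6    0.001 -0.   ] [317  45] 0.88
wrist runout_middle [ 0.589 -0.05   0.03 ] [357  69] 0.91
wrist runout_middle [ 0.379  0.034 -0.001] [219 201] 0.54
```

View pics/w1.png

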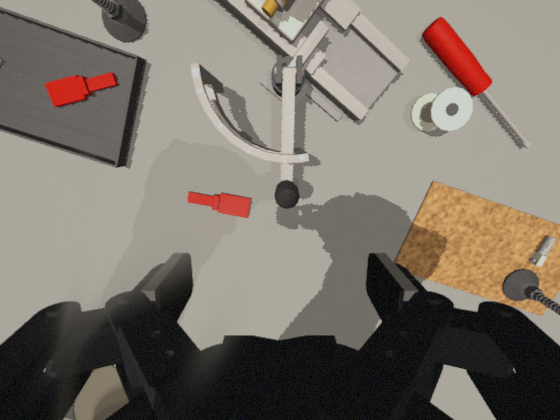

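The wrist view shows the black knob at (287,192), its lever running up to the pivot at (289,70) and resting in the right-hand end notch. The carriage post is at the top edge, (290,10). The final joint would run out of range on this half turn, so I'll use the opposite yaw after refining the knob position.

```bash
cat >> h.py <<'E'
def cloud(cam,d,mask):
    c=calibration(cam);K=np.array(c["camera_matrix"]);v,u=np.nonzero(mask&(d>0));z=d[v,u]
    P=np.c_[(u-K[0,2])*z/K[0,0],(v-K[1,2])*z/K[1,1],z]
    return (P-np.array(c["t"]))@np.array(c["R"])
E
python3 - <<'E'
from h import *
im,d=look("wrist")
for k in ["lever_knob"]:
    for r in cut_out(k,"wrist")[:2]:
        P=cloud("wrist",d,r["mask"]);Q=P[P[:,2]>.112];Q=Q[np.linalg.norm(Q[:,:2]-[.444,-.032],axis=1)<.03]
        print(k,r["score"],len(P),P[:,2].max(),len(Q),Q.mean(0),Q.min(0),Q.max(0))
        B=P[(P[:,2]>.07)&(P[:,2]<.085)];print(len(B))
im=cv2.cvtColor(im,cv2.COLOR_RGB2BGR)
P=cloud("wrist",d,np.ones(d.shape,bool))
# lever bar: points with heights 0.066..0.08 along line
a=np.array([.549,.016]);b=np.array([.444,-.0325]);u=(b-a)/np.linalg.norm(b-a);n=np.array([-u[1],u[0]])
r=(P[:,:2]-a)@u;s=(P[:,:2]-a)@n
for lo in(.03,.045,.06,.09):
    m=(r>lo)&(r<lo+.008)&(abs(s)<.02)&(P[:,2]>.066)&(P[:,2]<.1);print(lo,m.sum(),s[m].min(),s[m].max(),np.median(P[m,2]))
E
```

```text
lever_knob 0.91 1856 0.11638105871743266 328 [ 0.44416415 -0.03173164  0.11373596] [ 0.4340627  -0.04091838  0.1120017 ] [ 0.45376975 -0.02236297  0.11638106]
1276
0.03 116 -0.005395213825973375 0.0063915474666043125 0.07390934608820164
0.045 108 -0.00531483562762788 0.00567718428878503 0.07386874787831808
0.06 94 -0.005221666268606204 0.005921668496280449 0.07389255789117469
0.09 95 -0.006075772982659916 0.005348802112210355 0.07382828141010767
```

Call:
servo_tool --moves '[[[0,0,-8.55],[0,0,0],100],[[0,0,-8.55],[0,0,0],100],[[0,0,-8.55],[0,0,0],100],[[0,0,-8.55],[0,0,0],100],[[0,0,-8.55],[0,0,0],100],[[0,0,-8.55],[0,0,0],100],[[0,0,-8.55],[0,0,0],100],[[0,0,-8.55],[0,0,0],100],[[0,0,-8.55],[0,0,0],100],[[0,0,-8.55],[0,0,0],100],[[0,0,-8.55],[0,0,0],100],[[0,0,-8.55],[0,0,0],100]]'

```text
time: 6.25
ee_pos: [0.4336, -0.0286, 0.2313]
tcp_rot: [-180.0, -0.0, 127.9]
wrist_force: [0.2, -0.6, 0.2]
opening: 0.085
grasp_force: 0.0
```

Call:
servo_tool --moves '[[[0,0,-8.55],[0,0,0],100],[[0,0,-8.55],[0,0,0],100],[[0,0,-8.55],[0,0,0],100],[[0,0,-8.55],[0,0,0],100],[[0,0,-8.55],[0,0,0],100],[[0,0,-8.55],[0,0,0],100],[[0,0,-8.55],[0,0,0],100],[[0,0,-8.55],[0,0,0],100],[[0,0,-8.55],[0,0,0],100],[[0,0,0],[-0.008,-0.0075,0.03],100],[[0,0,0],[0,0,0.03],100],[[0,0,0],[0,0,0],100]]'

```text
time: 7.45
ee_pos: [0.4424, -0.032, 0.1678]
tcp_rot: [179.8, -0.3, -155.5]
wrist_force: [0.2, -0.3, 0.6]
opening: 0.0855
grasp_force: 0.0
```

Call:
servo_tool --moves '[[[0,0,0],[0,0,0.03],100],[[0,0,0],[0,0,0.03],100],[[0,0,0],[0,0,0.02],100],[[0,0,0],[0,0,0.012],100],[[0,0,0],[0,0,0],100]]'

```text
time: 7.95
ee_pos: [0.4436, -0.0321, 0.0791]
tcp_rot: [180.0, -0.1, -155.5]
wrist_force: [0.4, -0.3, 0.2]
opening: 0.0856
grasp_force: 0.0
```

Call:
servo_tool --moves '[[[0,0,0],[0,0,0],15],[[0,0,0],[0,0,0],15],[[0,0,0],[0,0,0],15],[[0,0,0],[0,0,0],15],[[0,0,0],[0,0,0],15],[[0,0,0],[0,0,0],15],[[0,0,0],[0,0,0],15],[[0,0,0],[0,0,0],15]]' --force 35

```text
time: 8.75
ee_pos: [0.4442, -0.0322, 0.0796]
tcp_rot: [-180.0, 0.0, -155.5]
wrist_force: [-0.2, -0.5, 4.7]
opening: 0.0224
grasp_force: 34.2
```

Call:
servo_tool --moves '[[[0,2.5,0],[-0.0005,0,-0.005],15],[[0,2.5,0],[-0.0005,0,-0.005],15],[[0,2.5,0],[-0.0005,0,-0.005],15],[[0,2.5,0],[-0.0005,0,-0.005],15],[[0,2.5,0],[-0.0005,0,-0.005],15],[[0,2.5,0],[-0.0005,0,-0.005],15],[[0,0,0],[0,0,0],15]]'

```text
time: 9.45
ee_pos: [0.4495, -0.0295, 0.108]
tcp_rot: [180.0, -15.2, -155.5]
wrist_force: [-2.8, -2.4, 0.6]
opening: 0.0226
grasp_force: 34.7
```

Call:
servo_tool --moves '[[[-1.29,0,4.83],[-0.0004,0.0095,-0.0001],15],[[-1.29,0,4.83],[-0.0004,0.0095,-0.0001],15],[[-1.29,0,4.83],[-0.0004,0.0095,-0.0001],15],[[-1.29,0,4.83],[-0.0004,0.0095,-0.0001],15],[[-1.29,0,4.83],[-0.0004,0.0095,-0.0001],15],[[-1.29,0,4.83],[-0.0004,0.0095,-0.0001],15],[[-1.29,0,4.83],[-0.0004,0.0095,-0.0001],15],[[0,0,0],[0,0,0],15]]'

```text
time: 10.25
ee_pos: [0.4419, 0.0357, 0.1081]
tcp_rot: [180.0, -14.9, 169.4]
wrist_force: [2.4, -1.9, -3.4]
opening: 0.0218
grasp_force: 34.5
```

Call:
servo_tool --moves '[[[-1.29,0,4.83],[-0.0004,0.0095,-0.0001],15],[[-1.29,0,4.83],[-0.0004,0.0095,-0.0001],15],[[-1.29,0,4.83],[-0.0004,0.0095,-0.0001],15],[[-1.29,0,4.83],[-0.0004,0.0095,-0.0001],15],[[-1.29,0,4.83],[-0.0004,0.0095,-0.0001],15],[[-1.29,0,4.83],[-0.0004,0.0095,-0.0001],15],[[-1.29,0,4.83],[-0.0004,0.0095,-0.0001],15],[[-1.29,0,4.83],[-0.0004,0.0095,-0.0001],15],[[0,0,0],[0,0,0],15],[[0,0,0],[0,0,0],15]]'

```text
time: 11.25
ee_pos: [0.4794, 0.0987, 0.108]
tcp_rot: [-179.9, -14.9, 129.7]
wrist_force: [2.9, -4.9, -5.4]
opening: 0.0222
grasp_force: 34.5
```

Call:
servo_tool --moves '[[[0,-2.5,0],[0.0003,0,0.005],15],[[0,-2.5,0],[0.0003,0,0.005],15],[[0,-2.5,0],[0.0003,0,0.005],15],[[0,-2.5,0],[0.0003,0,0.005],15],[[0,0,0],[0,0,0],15]]'

```text
time: 11.75
ee_pos: [0.4761, 0.1025, 0.0885]
tcp_rot: [-179.9, -4.7, 129.8]
wrist_force: [5.7, -9.2, -4.8]
opening: 0.0225
grasp_force: 34.8
```

Call:
servo_tool --moves '[[[0,-2.5,0],[0.0003,0,0.005],15],[[0,-2.5,0],[0.0003,0,0.005],15],[[0,0,0],[0,0,0],15],[[0,0,0],[0,0,0],15]]'

```text
time: 12.15
ee_pos: [0.4759, 0.1034, 0.0798]
tcp_rot: [-180.0, 0.2, 129.7]
wrist_force: [3.4, -6.7, 0.8]
opening: 0.0223
grasp_force: 35.2
```

```bash
cat > lev.py <<'E'
from h import *
o=get_obs();print(o["time"],o["ee_pos"].round(4),o["tcp_rot"].round(2),o["wrist_force"].round(1))
a=np.array([.549,.016])
for cam in("scene","top"):
    im,d=look(cam)
    marks(cam,["lever_knob"],1)
E
python3 lev.py
```

```text
12.15 [0.4759 0.1034 0.0798] [-179.96    0.23  129.74] [ 3.4 -6.7  0.8]
scene lever_knob [0.476 0.1   0.1  ] [327 184] 0.64
```

Call:
servo_tool --moves '[[[0,0,0],[0,0,0],100],[[0,0,0],[0,0,0],100],[[0,0,0],[0,0,0],100],[[0,0,0],[0,0,0],100],[[0,0,0],[0,0,0],100],[[0,0,0],[0,0,0],100],[[0,0,0],[0,0,-0.02],100],[[0,0,0],[0,0,-0.03],100],[[0,0,0],[0,0,-0.04],100],[[0,0,0],[0,0,-0.03],100],[[0,0,0],[0,0,-0.02],100],[[0,0,0],[0,0,0],100]]'

```text
time: 13.55
ee_pos: [0.4765, 0.105, 0.2222]
tcp_rot: [179.8, 0.2, 129.5]
wrist_force: [-1.1, 0.3, -0.5]
opening: 0.0855
grasp_force: 0.0
```

```bash
cat > lev2.py <<'E'
from h import *
o=get_obs();print(o["time"],o["q"].round(1),o["ee_pos"].round(4),o["tcp_rot"].round(2))
for cam in("scene","wrist","top"):
    im,d=look(cam,cam+"2.png"); marks(cam,["lever_knob","carriage_post","stop_pivot"],1 if cam=="wrist" else 3)
    P=cloud(cam,d,np.ones(d.shape,bool))
    a=np.array([.549,.016]);th=np.radians(129.8);u=np.array([np.cos(th),np.sin(th)]);n=np.array([-u[1],u[0]])
    r=(P[:,:2]-a)@u;s=(P[:,:2]-a)@n
    m=(abs(r-.115)<.02)&(abs(s)<.02)&(P[:,2]>.1)&(P[:,2]<.15);print(cam,"knob",m.sum(),P[m].mean(0) if m.any() else"",P[m,2].max() if m.any() else "")
    for lo in(.03,.05,.09):
        m=(r>lo)&(r<lo+.01)&(abs(s)<.02)&(P[:,2]>.062)&(P[:,2]<.1)
        if m.any():print(lo,m.sum(),s[m].min(),s[m].max(),np.median(P[m,2]))
E
python3 lev2.py
```

```text
13.55 [12.5 -3.9  0.1 93.8 -0.  62.9] [0.4765 0.105  0.2222] [1.7981e+02 1.5000e-01 1.2951e+02]
scene lever_knob [0.473 0.102 0.102] [328 183] 0.67
scene carriage_post [ 0.806 -0.144  0.077] [208 270] 0.8
scene carriage_post [0.61  0.044 0.11 ] [298 215] 0.79
scene carriage_post [ 0.473 -0.332  0.002] [192 179] 0.67
scene stop_pivot [0.547 0.017 0.069] [293 204] 0.76
scene knob 61 [0.4807097  0.10581221 0.10988377] 0.11720105178559168
0.03 16 -0.006998056124786119 0.006769537027681004 0.07290683062871275
0.05 17 -0.007251066579502445 0.007852817286696612 0.07376722983893208
0.09 10 -0.008867773205872571 -0.0005018259151585753 0.07237660718337205
wrist lever_knob [0.479 0.104 0.097] [281 207] 0.77
wrist carriage_post [0.612 0.044 0.107] [344 333] 0.77
wrist stop_pivot [0.55  0.014 0.07 ] [279 299] 0.97
wrist knob 545 [0.47460958 0.10648045 0.11238151] 0.1163397996747374
0.03 93 -0.005322911382757285 0.00557285343823477 0.07409477176317823
0.05 95 -0.0053349028079504816 0.005379770425898838 0.07418005003705301
0.09 40 -0.006376631275860578 0.0049908280197417726 0.07429818509739283
top lever_knob [0.473 0.11  0.094] [225 242] 0.45
top carriage_post [0.59  0.354 0.078] [133 195] 0.95
top carriage_post [0.609 0.048 0.109] [250 188] 0.88
top carriage_post [ 0.811 -0.142  0.082] [324 115] 0.77
top stop_pivot [0.549 0.021 0.067] [261 213] 0.98
top knob 0  
0.03 18 -0.005104073091519836 0.0061607823724006226 0.0768881879339102
0.05 20 -0.00493448443427558 0.00654364383664722 0.07550882222114541
0.09 19 -0.005873488631263003 0.005950636636074818 0.07522239043202893
```

Run:
```python
from h import *
im,d=look("wrist")
v=cv2.cvtColor(im,cv2.COLOR_RGB2BGR)[230:420,240:480];cv2.imwrite("pics/crop.png",cv2.resize(v,None,fx=3,fy=3,interpolation=cv2.INTER_CUBIC))
x=np.array([-.220,-.9755]);y=np.array([.9755,-.220]);O=np.array([.6017,.0041])
for cam in("wrist","scene","top"):
    if cam!="wrist": im,d=look(cam)
    P=cloud(cam,d,np.ones(d.shape,bool));X=(P[:,:2]-O)@x;Y=(P[:,:2]-O)@y
    for nm,lo,hi in(("post",.121,.134),("saddle",.058,.065)):
        m=(abs(X+.043)<.05)&(abs(Y)<.045)&(P[:,2]>lo)&(P[:,2]<hi)
        if m.sum()>3: print(cam,nm,m.sum(),"x",np.percentile(X[m],[2,98]).round(4),"y",np.percentile(Y[m],[2,98]).round(4),np.median(P[m,2]))
```

```text
wrist post 430 x [-0.055  -0.0375] y [-0.0152  0.008 ] 0.12707590931779472
wrist saddle 1477 x [-0.0736 -0.0149] y [-0.0302  0.0274] 0.061318398848481996
scene post 89 x [-0.0552 -0.0344] y [-0.0144  0.0162] 0.12699583728133435
scene saddle 233 x [-0.0739 -0.0065] y [-0.0404  0.0301] 0.061229668953837406
top post 106 x [-0.0548 -0.0337] y [-0.0158  0.0127] 0.12931545802221572
top saddle 216 x [-0.0734 -0.0041] y [-0.038   0.0281] 0.06256315573322611
```

View pics/crop.png

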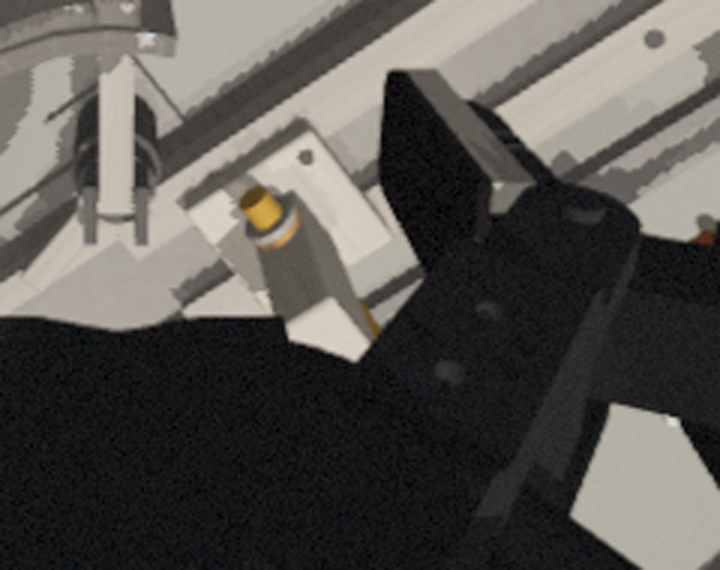

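The crop shows the cream carriage in the T-slot with its brass nut at about (275,220) and white post top at (330,325). It is neither green nor red, and it is captive in the bed, so it is the right one. The lever bar at (117,140) lies flat in the open notch.

Call:
servo_tool --moves '[[[0,0,-7.6],[0,0,0],100],[[0,0,-7.6],[0,0,0],100],[[0,0,-7.6],[0,0,0],100],[[0,0,-7.6],[0,0,0],100],[[0,0,-7.4],[0,0,0],100],[[0,0,0],[-0.036,-0.0067,0],100],[[0,0,0],[-0.036,-0.0067,0],100],[[0,0,0],[-0.036,-0.0067,0],100],[[0,0,0],[-0.036,-0.0067,0],100],[[0,0,0],[0,0,0.03],100],[[0,0,0],[0,0,0],100],[[0,0,0],[0,0,0],100]]'

```text
time: 15.5
ee_pos: [0.6093, 0.047, 0.1891]
tcp_rot: [-179.9, -0.1, 167.3]
wrist_force: [-0.9, 0.5, 1.5]
opening: 0.0857
grasp_force: 0.0
```

Call:
servo_tool --moves '[[[0,0,0],[-0.002,0.0007,0.03],100],[[0,0,0],[0,0,0.03],100],[[0,0,0],[0,0,0.025],100],[[0,0,0],[0,0,0.015],100],[[0,0,0],[0,0,0],100]]'

```text
time: 16.0
ee_pos: [0.6112, 0.0473, 0.0887]
tcp_rot: [-179.9, -0.1, 167.3]
wrist_force: [-0.6, -1.3, -0.3]
opening: 0.0851
grasp_force: 0.0
```

Call:
servo_tool --moves '[[[0,0,0],[0,0,0],10],[[0,0,0],[0,0,0],10],[[0,0,0],[0,0,0],10],[[0,0,0],[0,0,0],10],[[0,0,0],[0,0,0],10],[[0,0,0],[0,0,0],10],[[0,0,0],[0,0,0],10],[[0,0,0],[0,0,0],10]]' --force 50

```text
time: 16.8
ee_pos: [0.6125, 0.047, 0.0899]
tcp_rot: [-180.0, 0.1, 167.3]
wrist_force: [-1.0, -1.0, 5.3]
opening: 0.0216
grasp_force: 53.4
```

Call:
servo_tool --moves '[[[0,0,0],[0,-0.005,-0.0005],10],[[0,0,0],[0,-0.01,0],10],[[0,0,0],[0,-0.01,0],10],[[0,0,0],[0,-0.01,0],10],[[0,0,0],[0,0,0],10]]'

```text
time: 17.3
ee_pos: [0.6041, 0.0109, 0.09]
tcp_rot: [-179.9, 0.0, 167.2]
wrist_force: [-1.2, -2.8, 4.5]
opening: 0.0215
grasp_force: 53.2
```

Call:
servo_tool --moves '[[[0,0,0],[0,-0.01,0],10],[[0,0,0],[0,-0.013,0],10],[[0,0,0],[0,-0.013,0],10],[[0,0,0],[0,-0.013,0],10],[[0,0,0],[0,-0.0085,0],10],[[0,0,0],[0,-0.005,0],10],[[0,0,0],[0,0,0],10],[[0,0,0],[0,0,0],10]]'

```text
time: 18.1
ee_pos: [0.5905, -0.0492, 0.09]
tcp_rot: [-179.8, 0.0, 167.2]
wrist_force: [-1.8, -5.0, 5.7]
opening: 0.0217
grasp_force: 53.3
```

Run:
```python
from h import *
o=get_obs();print(o["wrist_force"],o["ee_pos"])
x=np.array([-.220,-.9755]);y=np.array([.9755,-.220]);O=np.array([.6017,.0041])
print((o["ee_pos"][:2]-O)@x,(o["ee_pos"][:2]-O)@y)
for cam in("scene","top"):
    im,d=look(cam,cam+"3.png"); marks(cam,["carriage","runout_middle","lever_knob","mat","leveller_mat","plunger"],2)
im,d=camera("top")
# mat corners from colour
h=cv2.cvtColor(im,cv2.COLOR_RGB2HSV)
m=cut_out("mat","top")[0]["mask"];P=cloud("top",d,m);P=P[P[:,2]<.012]
print(cv2.minAreaRect((P[:,:2]*1000).astype(np.float32)))
```

```text
[-1.76493614 -4.95195535  5.7497456 ] [ 0.59052522 -0.04918201  0.08999911]
0.05443505710422731 0.0008210441305442409
scene carriage [0.592 0.356 0.001] [407 254] 0.88
scene carriage [ 0.59  -0.048  0.107] [267 203] 0.75
scene runout_middle [ 0.584 -0.046  0.029] [269 218] 0.79
scene lever_knob [0.474 0.104 0.099] [329 184] 0.66
scene lever_knob [0.467 0.036 0.078] [305 182] 0.23
scene mat [ 0.474 -0.331  0.001] [192 179] 0.89
scene mat [0.625 0.119 0.054] [323 237] 0.61
scene leveller_mat [ 0.445 -0.399  0.006] [176 168] 0.54
scene leveller_mat [ 0.504 -0.389  0.002] [172 182] 0.42
scene plunger [ 0.5   -0.387  0.006] [173 181] 0.47
top carriage [ 0.593  0.359 -0.   ] [139 199] 0.74
top carriage [ 0.812 -0.143  0.001] [322 124] 0.6
top runout_middle [ 0.419  0.286 -0.   ] [163 263] 0.19
top lever_knob [0.472 0.107 0.097] [226 242] 0.78
top mat [ 0.47  -0.331  0.007] [392 247] 0.66
top leveller_mat [ 0.448 -0.392  0.006] [415 255] 0.57
top plunger [ 0.501 -0.386  0.002] [411 236] 0.63
((472.0328674316406, -331.814208984375), (133.38536071777344, 246.8463897705078), 7.403804779052734)
```

View pics/scene3.png

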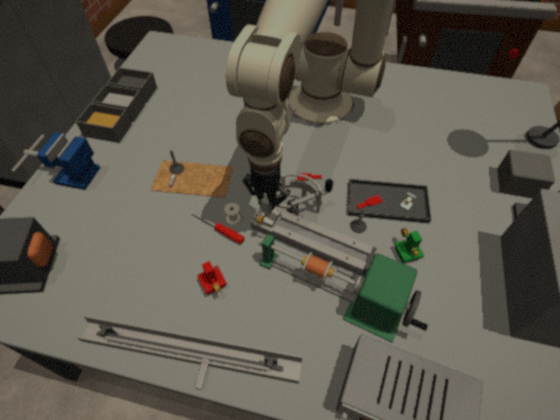

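The scene view shows the gripper holding the carriage at the run-out (265,205). The lever knob is at (329,184) in the open notch and the mat's near end (215,180) is clear. Winder x is +54 mm, so it is free to lift.

Call:
servo_tool --moves '[[[0,0,0],[0,0,-0.004],10],[[0,0,0],[0,0,-0.008],10],[[0,0,0],[0,0,-0.012],10],[[0,0,0],[0,0,-0.016],10],[[0,0,0],[0,0,-0.02],10],[[0,0,0],[0,0,-0.02],10],[[0,0,0],[0,0,-0.01],10],[[0,0,0],[0,0,0],10]]'

```text
time: 19.7
ee_pos: [0.5915, -0.0479, 0.1817]
tcp_rot: [-180.0, 0.2, 167.3]
wrist_force: [0.4, -0.6, -3.1]
opening: 0.0217
grasp_force: 52.3
```

Call:
servo_tool --moves '[[[0,0,0],[0.004,-0.012,0],10],[[0,0,0],[0.008,-0.025,0],10],[[0,0,0],[0.008,-0.027,0],10],[[0,0,0],[0.008,-0.027,0],10],[[0,0,0],[0.009,-0.027,0],10],[[0,0,0],[0.009,-0.027,0],10],[[0,0,0],[0.009,-0.027,0],10],[[0,0,0],[0.008,-0.027,0],10],[[0,0,0],[0.008,-0.025,0],10],[[0,0,0],[0.004,-0.017,0],10],[[0,0,0],[0.002,-0.011,0],10],[[0,0,0],[0,0,0],10]]'

```text
time: 20.9
ee_pos: [0.4592, -0.2779, 0.1793]
tcp_rot: [-180.0, -0.1, 167.2]
wrist_force: [0.1, 0.1, -4.1]
opening: 0.0213
grasp_force: 52.3
```

Run:
```python
from h import *
o=get_obs();print(o["wrist_force"],o["ee_pos"],o["tcp_rot"])
for cam in("scene","wrist"):
    im,d=look(cam,cam+"4.png"); marks(cam,["carriage","carriage_post","lever_knob"],2)
    P=cloud(cam,d,np.ones(d.shape,bool));m=(np.linalg.norm(P[:,:2]-o["ee_pos"][:2],axis=1)<.06)&(P[:,2]>.06)&(P[:,2]<.25);print(cam,np.percentile(P[m,2],[0,1,2,5]))
```

```text
[ 0.09731724  0.1312199  -4.14589861] [ 0.45919047 -0.27786278  0.17925941] [-1.79952586e+02 -7.51521815e-02  1.67189713e+02]
scene carriage [ 0.807 -0.143  0.005] [213 283] 0.68
scene carriage [ 0.456 -0.279  0.117] [204 152] 0.65
scene carriage_post [0.594 0.353 0.075] [413 240] 0.89
scene carriage_post [ 0.459 -0.277  0.197] [199 133] 0.61
scene lever_knob [0.474 0.101 0.098] [327 183] 0.64
scene [0.11775265 0.12135899 0.12255046 0.12697748]
wrist carriage [ 0.457 -0.278  0.119] [275 219] 0.65
wrist carriage_post [ 0.461 -0.277  0.195] [276 273] 0.89
wrist [0.13924735 0.14765366 0.15055173 0.15130257]
```

View pics/scene4.png

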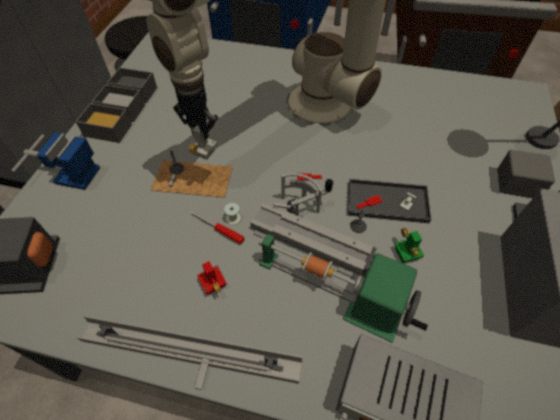

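The scene view shows the carriage hanging upright above the mat's clear end at (204,148), well away from the leveller at (176,165). Its underside is about 119 mm up, so contact should come near TCP z 64 mm.

Call:
servo_tool --moves '[[[0,0,0],[0,0,0.015],10],[[0,0,0],[0,0,0.025],10],[[0,0,0],[0,0,0.025],10],[[0,0,0],[0,0,0.02],10],[[0,0,0],[0,0,0.014],10],[[0,0,0],[0,0,0.008],10],[[0,0,0],[0,0,0.003],10],[[0,0,0],[0,0,0],10],[[0,0,0],[0,0,0],10]]'

```text
time: 22.2
ee_pos: [0.4606, -0.2773, 0.0711]
tcp_rot: [-179.9, 0.1, 167.3]
wrist_force: [0.2, -0.4, -3.0]
opening: 0.0216
grasp_force: 52.1
```

Call:
servo_tool --moves '[[[0,0,0],[0,0,0.001],10],[[0,0,0],[0,0,0.001],10],[[0,0,0],[0,0,0.001],10],[[0,0,0],[0,0,0.001],10],[[0,0,0],[0,0,0],10],[[0,0,0],[0,0,0],10]]'

```text
time: 22.8
ee_pos: [0.4602, -0.277, 0.0661]
tcp_rot: [-179.9, -0.0, 167.3]
wrist_force: [-0.3, -0.4, -4.2]
opening: 0.0214
grasp_force: 52.1
```

Call:
servo_tool --moves '[[[0,0,0],[0,0,0.001],10],[[0,0,0],[0,0,0.0005],10],[[0,0,0],[0,0,0.0005],10],[[0,0,0],[0,0,0],10],[[0,0,0],[0,0,0],10]]'

```text
time: 23.3
ee_pos: [0.4602, -0.277, 0.0641]
tcp_rot: [-179.9, 0.0, 167.3]
wrist_force: [-0.1, 0.5, -3.5]
opening: 0.0216
grasp_force: 52.2
```

Call:
servo_tool --moves '[[[0,0,0],[0,0,0.0005],10],[[0,0,0],[0,0,0.0005],10],[[0,0,0],[0,0,0],10],[[0,0,0],[0,0,0],10]]'

```text
time: 23.7
ee_pos: [0.4603, -0.2771, 0.0639]
tcp_rot: [-179.9, 0.0, 167.3]
wrist_force: [-3.0, 1.1, 5.0]
opening: 0.0215
grasp_force: 53.3
```

Contact is made: the force went from −4 to +5 N. Now I'll open the fingers and rise straight up.

Call:
servo_tool --moves '[[[0,0,0],[0,0,0],40],[[0,0,0],[0,0,0],60],[[0,0,0],[0,0,0],80],[[0,0,0],[0,0,0],80],[[0,0,0],[0,0,0],80],[[0,0,0],[0,0,-0.01],80],[[0,0,0],[0,0,-0.03],80],[[0,0,0],[0,0,-0.04],80],[[0,0,0],[0,0,-0.04],80],[[0,0,0],[0,0,-0.03],80],[[0,0,0],[0,0,0],80],[[0,0,0],[0,0,0],80]]'

```text
time: 24.9
ee_pos: [0.4606, -0.277, 0.2141]
tcp_rot: [-179.9, 0.1, 167.3]
wrist_force: [0.2, 0.1, 0.2]
opening: 0.0681
grasp_force: 0.0
```

Run:
```python
from h import *
o=get_obs();print(o["time"],o["wrist_force"],o["ee_pos"])
for cam in("scene","wrist"):
    im,d=look(cam,cam+"5.png"); marks(cam,["carriage","carriage_post","lever_knob","leveller_mat"],2)
    P=cloud(cam,d,np.ones(d.shape,bool));D=np.linalg.norm(P[:,:2]-[.46,-.277],axis=1)
    m=(D<.025)&(P[:,2]>.06)&(P[:,2]<.12);print(cam,P[m].mean(0),P[m,2].max())
    if cam=="scene":
        m=(np.linalg.norm(P[:,:2]-[.476,.104],axis=1)<.02)&(P[:,2]>.1);print("knob",P[m].mean(0),P[m,2].max())
```

```text
24.9 [0.22207863 0.08788415 0.23491212] [ 0.46055093 -0.27704673  0.21411423]
scene carriage [0.594 0.355 0.001] [407 254] 0.9
scene carriage [ 0.806 -0.142  0.006] [213 282] 0.89
scene carriage_post [0.592 0.352 0.078] [413 239] 0.92
scene carriage_post [ 0.809 -0.146  0.075] [207 271] 0.73
scene lever_knob [0.474 0.105 0.099] [329 184] 0.61
scene leveller_mat [ 0.447 -0.397  0.007] [176 168] 0.71
scene leveller_mat [0.378 0.03  0.003] [308 176] 0.24
scene [ 0.46493821 -0.27253367  0.08781001] 0.10473707061500838
knob [0.48006787 0.10534191 0.10966658] 0.11749926777799835
wrist carriage [ 0.807 -0.144  0.002] [416 390] 0.92
wrist carriage [ 0.456 -0.282  0.004] [274 185] 0.67
wrist carriage_post [ 0.46  -0.28   0.081] [276 202] 0.9
wrist carriage_post [ 0.591 -0.049  0.029] [486 254] 0.65
wrist leveller_mat [ 0.451 -0.393  0.003] [186 200] 0.77
wrist [ 0.45477725 -0.2757066   0.09455638] 0.10389161996987033
```

View pics/wrist5.png

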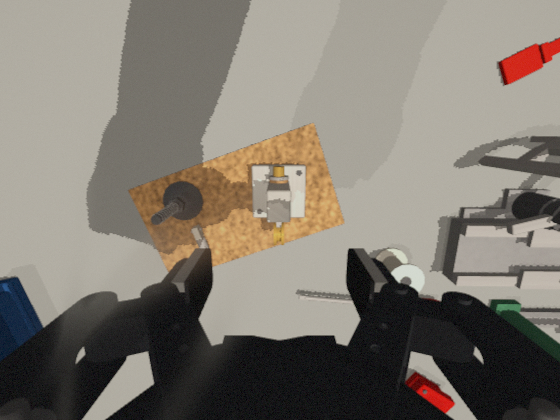

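View pics/scene5.png

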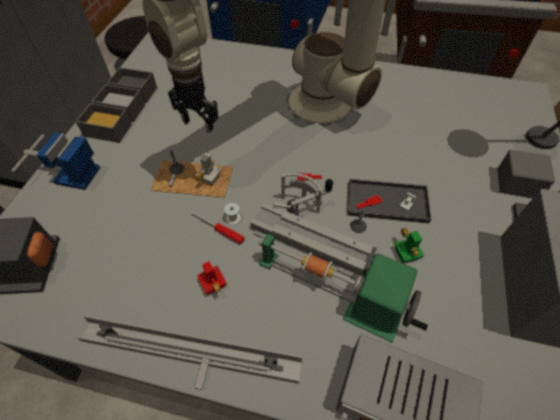

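The wrist view shows the carriage upright on the cork at (278,190), clear of every edge and of the leveller at (183,200). The scene view shows the knob at (329,184) in the open notch with its top still at 117 mm, and nothing else disturbed. Handing in.

```bash
python3 -c "
from workcell import job_done
print(job_done())"
```

```text
the job is handed in; nothing more can be done
None
```

The lever is down in its open notch and the carriage stands upright on the clear end of the cork mat. The job was handed in at about 25 s on the robot clock, and the hand-in call returned no verdict.

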